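# Clamp a granite vase foot in the ratchet clamp

## Robot

A 7-joint arm with a two-finger parallel gripper is mounted at the origin on the work surface. World frame = base frame: x ahead of the robot, y to its left, z up, the work surface at z = 0. Lengths are in mm, angles in rad, forces in N, time in s.
With the tool pointing down it reaches from about 425 to 800 mm from the base axis. Payload 8.3 kg.
Tool frame: the origin (TCP) lies midway between the tips of the shut fingers; the grasp point (between the pads) lies 19 mm behind it; z points along the fingers, y is the line along which they close (so a half turn about z gives the same grasp; the last joint's range is limited). The gripper opens to 85 mm and grips with 20 to 120 N. Pads are 22 mm wide; open, the fingers measure 114 mm over their backs; the gripper's body (76 mm by 85 mm) begins 54 mm behind the grasp point. The pads swing forward as they close: fully open they stand 13 mm farther back than shut.
Start: joints at [-1.408, 0.383, 0.016, 1.37, -0.006, 1.388, -0.046], TCP at [139.877, 609.128, 231.279] pointing down, gripper open.
Joint ranges: [-2.95, 2.95], [-0.25, 2.06], [-1.52, 1.56], [0.18, 2.33], [-1.44, 4.58], [0.02, 2.06], [-3.01, 3.01]. Speed limits (rad/s): [2.39, 2.39, 3.01, 3.01, 3.14, 3.14, 3.14].

## Interface

Orientations are given as a unit quaternion [w, x, y, z].
In Python, from cell import r gives the robot as it stands.
- The arm moves only by the shell command python3 -m jog 'ROWS'. ROWS is JSON, a list of rows, each a list of 3 entries, a list of its own where there are three numbers: the turn, a rotation vector about the tool's x, y, z in degrees, then the shift along the tool's x, y, z in m, then the finger opening in m, from 0 to 0.0854. In form: [[[ax, ay, az], [tx, ty, tz], claw], ...]. A call has 1 to 10 rows; each row is the pose to reach, as a shift and turn from the pose commanded when the call began, along the tool's axes at that moment; what a row does not reach only later rows make up. A row lasts 1/10 s, in which the tool goes at most 50 mm and 8.59 degrees, less where a joint would pass 70% of its speed; a pose out of reach is approached as far as the arm can. A call with a gripper value outside its range is refused whole. The fingers move at their own pace and stop on an object; the grip force is fixed at half the most. Time passes only in rows, so rows that repeat a pose let the fingers close. It gives the time, the measured TCP pose, the force, the opening and the grip force at its end, in the units of the state.
- r.observe(): the state, without advancing time (a new reading comes with each control period).
- r.get_image(name): name is "scene" or "top" or "wrist"; returns a dict with "color" (480x640x3 uint8, red, green, blue), "depth" (480x640 float32, mm along the optical axis (not along the pixel's ray), 0 where there is no reading), "fx", "fy", "cx", "cy" (pixels), "camera_from_world" (4x4, takes a point from world to camera coordinates). Camera axes: x right, y up, looking along -z (the intrinsics and any distortion apply to the point x, -y, -z); pixel columns grow to the right and rows downward; lengths in mm; the calibration is good to about 2 mm. A picture is of the moment at which its call begins.
- r.close_job(): hands the job in; it is judged then, once.
The state is a dict: "t": time; "qpos": joint angles; "joint_velocities": joint speeds; "tau": joint torques, N m; "eef_pos": TCP position; "tool_rot": TCP orientation; "force": force on the tool from outside, world axes, zero at the start; "moment": the same for the moment, N m; "width": opening from 0.0 (shut) to 1.0 (fully open); "grasp_force": force on a finger pad.
Only numpy, scipy, OpenCV 4.12 (cv2) and the standard library are available. Lean on these libraries where they do the work, as an engineer would, in place of code of your own. Each camera call takes 0.05 s, during which the arm holds its last target. There are 200 camera calls.

## Task

Set the granite vase foot standing square on the bed of the ratchet clamp, between the rubber jaw and the end stop, then hold the lever by its wooden grip and pump it until the stone is held firmly against the stop, with at least 20 N, but never squeeze it with more than 66 N at any moment of a stroke or the stone cracks. Move the jaw with the lever only, swing the lever back to its rest position when done, and leave everything else on the bench where it is.

Things in the scene. Friction and masses are not known exactly. Their poses are not given: they have to be found in the camera images.
- foot: Loose light-grey granite vase foot, 0.37 kg: square base 60 x 60 mm, 30 mm high, with a round neck on top (46 mm across at its root, 35 mm from 9 mm above the base up to its top, 70 mm above the underside). Origin: centre of its underside; z up, x and y along the base's sides; any quarter turn will do. Starts standing on the bench.
- clamp: Fixed green ratchet clamp. Origin: on the bench top, where the middle of the jaw's rubber face stands with ratchet and setting screw fully back; x along the clamp from jaw to end stop, y to its left, z up. Bed top 14 mm above the origin, 90 mm wide, x = -160 to 130 mm; nothing of the clamp is over 50 mm high but the lever's grip. The stone belongs at y = 0.
- jaw: Moving jaw: a toothed bar sliding along the clamp's x (3 N friction), axes as clamp; starts up to 4 mm advanced, travel 54 mm. It carries a rubber-faced plate 52 mm wide, 16 to 42 mm above the bench, on springs of 4 N/mm (20 mm travel). A setting screw puts the plate's unloaded face anywhere from 0 to 10 mm ahead of this body's origin; only sight or the force felt tells.
- stop: Fixed end stop, a dark steel angle 60 mm wide, 34 mm high, on the bed. Origin: at bed height on its face that looks to the jaw, middle of its width; axes as clamp. Its place varies: the space between rubber plate and stop starts 10 to 32 mm longer than the stone.
- lever (a joint): Lever angle, rad: 0 = rest, 0.31 = end of stroke, firm stops at both. It grows as the grip moves to the clamp's -x. The lever stays where left; starts at 0 to 0.15. A stroke past 0.26 gains one 6 mm tooth (pawls hold it); come back below 0.05 for the next. The last 0.07 rad presses the jaw up to 3 mm past the tooth; it falls back on the return (up to 10 N less).
- grip (a point): Upright round wooden grip at the lever's end, 22 mm diameter, 43 to 115 mm above the bench; this point is on its axis 91 mm above the bench. Pinch it from above. The jaw presses with about 4 times the force at the grip (measured over that of an empty stroke).
- pivot (a point): The lever's upright pivot pin, fixed on the clamp 94.6 mm to -x and 59.2 mm to -y of its origin, 39 mm above the bench. The grip circles it at 120 mm; at lever angle 0.155 the grip lies straight to the clamp's -y of it. Axes as clamp.
- vase: Bystander: dark polished granite vase, 88 mm across, 152 mm high, standing on the bench. Origin: centre of its underside.
- sleeve: Bystander: upright copper tube, 44 mm diameter, 110 mm high. Origin: centre of its underside.
- lifter: Bystander: suction lifter with two round cups 72 mm across and a bar handle, 182 mm long, 55 mm high, lying on its cups. Origin: middle of its underside; x along the handle.

How it is judged (in metres and radians):
On the way, in this order (a step that is already met when the one before it is completed fails the run):
1. the vase foot stands on the clamp's bed between jaw and stop, roughly square to them, let go (z of foot in the frame of clamp between 0.01 and 0.018 m and y of foot in the frame of clamp between -0.015 and 0.015 m and angle between foot's own z axis and vertical below 0.08 rad and (angle between the x axis of foot and the x axis of clamp, either way round below 0.26 rad or angle between the x axis of foot and the y axis of clamp, either way round below 0.26 rad) and x of foot in the frame of clamp above 0.025 m and x of foot in the frame of stop below -0.026 m and contact force between the fingers and foot below 0.2 N and linear speed of foot below 0.02 m/s), for 0.2 s.
2. the lever has been pumped until the jaw presses the foot against the stop with at least 20 N (z of foot in the frame of clamp between 0.01 and 0.018 m and y of foot in the frame of clamp between -0.015 and 0.015 m and angle between foot's own z axis and vertical below 0.08 rad and contact force between jaw and foot above 20 N and contact force between foot and stop above 17 N), for 0.2 s.
At the end, for the whole second after the job is handed in: Foot on the bed (within 4 mm), tilt under 0.08 rad, within 15 mm of the bed's middle line, square to the clamp within 0.07 rad, at rest; jaw presses it with over 20 N (never over 66), it bears on the stop with over 17 N; lever within 0.06 rad of rest (all of step 2 and (angle between the x axis of foot and the x axis of clamp, either way round below 0.07 rad or angle between the x axis of foot and the y axis of clamp, either way round below 0.07 rad) and value of joint lever below 0.06 rad and linear speed of foot below 0.01 m/s); the robot touches nothing.
It fails at once if the jaw squeezes the stone with more than 66 N (contact force between jaw and foot above 66 N).
It fails at once if the jaw is pushed by hand (over 6 N) and not by the lever (contact force between any of the fingers, the arm and jaw above 6 N).
It fails at once if the vase is moved by more than 25 mm (distance of vase from where it was at the start of the episode above 0.025 m).
It fails at once if the sleeve is moved by more than 25 mm (distance of sleeve from where it was at the start of the episode above 0.025 m).
It fails at once if the lifter is moved by more than 25 mm (distance of lifter from where it was at the start of the episode above 0.025 m).
It also fails if it takes over 72 s, if anything falls off the work surface, if the arm or the gripper's body presses on something with over 40 N, if the wrist force passes 120 N, or if a joint passes its speed limit or range.

## Working session

There is one attempt and no reset: what is moved stays moved. The work goes in short steps, Python scripts to look and compute and a shell command to move; the robot and the scene stay as the last step left them, time stands still between calls to the robot, and variables do not carry over. Pictures are saved under pics/ and viewed, at most 10 in all, crops included, and the job is handed in when it is done.

```bash
ls; mkdir -p pics; cat > h.py <<'E'
import numpy as np,cv2
from cell import r
def grab(n,save=None):
    im=r.get_image(n)
    if save: cv2.imwrite('pics/'+save,im['color'][:,:,::-1])
    return im
def cloud(im):
    d=im['depth'];v,u=np.mgrid[:480,:640]
    x=(u-im['cx'])/im['fx']*d;y=-(v-im['cy'])/im['fy']*d
    T=np.linalg.inv(im['camera_from_world'])
    return np.stack([x,y,-d],-1)@T[:3,:3].T+T[:3,3]
def ray(im,u,v,z):
    T=np.linalg.inv(im['camera_from_world'])
    d=T[:3,:3]@np.array([(u-im['cx'])/im['fx'],-(v-im['cy'])/im['fy'],-1]);o=T[:3,3]
    return o+d*(z-o[2])/d[2]
E
python3 - <<'E'
from h import *
for n in('top','scene'):
    im=grab(n,n+'0.png');np.savez(n+'0.npz',**im);print(n,im['fx'],im['cx'],im['cy'],[k for k in im]);print(np.linalg.inv(im['camera_from_world']).round(3))
print(r.observe())
E
```

```text
pics
top 528.4080099054553 327.23825795636577 241.65261100121566 ['color', 'depth', 'fx', 'fy', 'cx', 'cy', 'camera_from_world']
[[-4.000000e-03  9.920000e-01 -1.260000e-01  4.228180e+02]
 [-1.000000e+00 -1.000000e-03  1.900000e-02 -9.360000e+00]
 [ 1.900000e-02  1.260000e-01  9.920000e-01  1.202341e+03]
 [ 0.000000e+00  0.000000e+00  0.000000e+00  1.000000e+00]]
scene 538.9428910575012 314.076467101275 240.54432259177835 ['color', 'depth', 'fx', 'fy', 'cx', 'cy', 'camera_from_world']
[[-6.26000e-01 -4.82000e-01  6.13000e-01  1.39596e+03]
 [ 7.80000e-01 -3.81000e-01  4.97000e-01  6.44064e+02]
 [-6.00000e-03  7.89000e-01  6.14000e-01  9.40420e+02]
 [ 0.00000e+00  0.00000e+00  0.00000e+00  1.00000e+00]]
{'t': 0.1, 'qpos': array([-1.40792054,  0.38413178,  0.01639591,  1.37103406, -0.0062864 ,
        1.38821254, -0.04650102]), 'joint_velocities': array([-0.0016538 , -0.00259948,  0.00014275, -0.00433371,  0.00066829,
        0.0003531 , -0.00016869]), 'tau': array([ 2.91346201e-03, -6.29150391e+01,  8.47418178e-01, -3.72764039e+01,
        1.68438605e-02,  1.05002912e-02, -5.65476421e-05]), 'eef_pos': array([139.79272495, 608.70309964, 230.39973311]), 'tool_rot': array([-7.53627019e-05,  1.12625578e-01,  9.93637120e-01, -8.64658658e-04]), 'force': array([ 0.05999707, -0.61393841, -0.03402327]), 'moment': array([-0.0508658 , -0.01764477,  0.02474834]), 'grasp_force': 0.0, 'width': 0.9991965841285424}
```

View pics/top0.png

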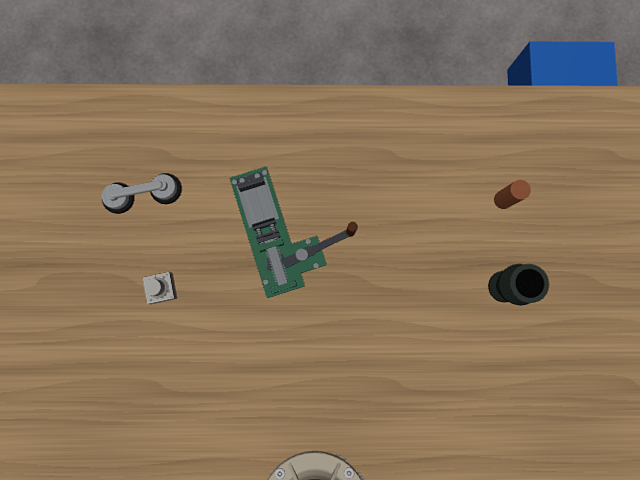

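View pics/scene0.png

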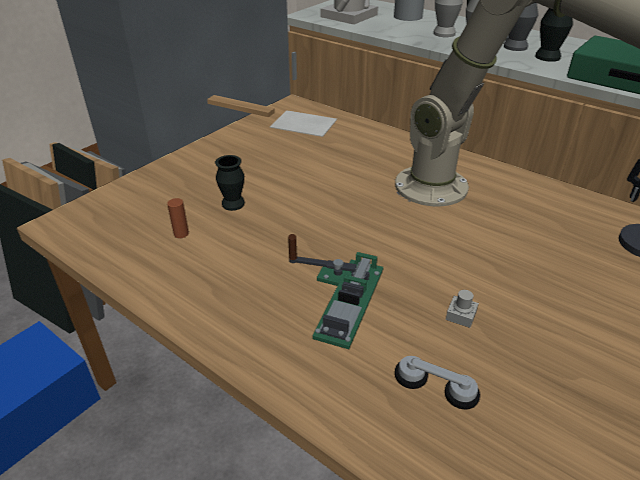

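The top view shows the foot at (158,288), the clamp from (250,170) to (285,295), the grip at (352,228) and the pivot at (302,255). The scene view agrees. The bystanders are well clear of all of these.

```bash
cat >> h.py <<'E'
def green(im):
    c=im['color'].astype(int);return (c[...,1]>c[...,0]+18)&(c[...,1]>c[...,2]+8)
E
python3 - <<'E'
from h import *
im=dict(np.load('top0.npz'));P=cloud(im);c=im['color'].astype(int)
# clamp green
g=green(im);g[:160]=0;g[310:]=0
for (u,v) in [(230,178),(267,167),(268,297),(304,287)]: print('bed corner',u,v,ray(im,u,v,14).round(1))
v,u=np.nonzero(g);W=P[v,u];print('green z',np.percentile(W[:,2],[5,50,95]))
R=np.array([ray(im,a,b,14)[:2] for a,b in zip(u,v)])
# left edge: leftmost green per row; far edge
L=np.array([ray(im,u[v==k].min()-.5,k,14)[:2] for k in range(185,290)])
p=np.polyfit(L[:,0],L[:,1],1);res=L[:,1]-np.polyval(p,L[:,0]);k=abs(res)<2.5;p=np.polyfit(L[k,0],L[k,1],1)
print('left edge',p,k.sum(),'yaw deg',np.degrees(np.arctan(p[0])))
# foot
def rep(n,m):
    W=P[m];print(n,m.sum(),np.median(W,0).round(1),W.min(0).round(1),W.max(0).round(1))
    return W
box=np.zeros((480,640),bool);box[262:315,130:190]=1
W=P[box&(P[...,2]>60)&(P[...,2]<80)];print('neck top',W.mean(0),len(W))
m=box&(P[...,2]>24)&(P[...,2]<36);rep('base',m)
vv,uu=np.nonzero(box&(P[...,2]>12));print(cv2.minAreaRect(np.array([P[a,b,:2] for a,b in zip(vv,uu) if P[a,b,2]<36],np.float32)))
box[:]=0;box[210:250,335:370]=1
W=P[box&(P[...,2]>100)];print('grip top',W.mean(0),len(W),W.max(0),W.min(0))
E
```

```text
bed corner 230 178 [721.7 190.6  14. ]
bed corner 267 167 [747.7 106.1  14. ]
bed corner 268 297 [449.7 100.7  14. ]
bed corner 304 287 [471.8  20.4  14. ]
green z [11.62276661 15.81884623 49.46919711]
left edge [  0.32266434 -41.03938308] 104 yaw deg 17.883039752426633
neck top [471.08563694 339.36215601  71.08392343] 231
base 405 [469.5 328.7  31.3] [437.1 305.7  24.1] [505.2 374.4  35.9]
((471.31231689453125, 340.0743713378906), (60.80832290649414, 61.55192947387695), 11.718463897705078)
grip top [590.99148537 -81.71206922 126.05071963] 93 [ 602.98480722   -9.35956598 1202.3411141 ] [422.8181815  -92.65373485 100.03845159]
```

```bash
python3 - <<'E'
from h import *
im=dict(np.load('top0.npz'))
a=cv2.resize(im['color'][155:305,215:375,::-1],None,fx=5,fy=4*1.0,interpolation=cv2.INTER_CUBIC)[:600];cv2.imwrite('pics/crop1.png',a);print(a.shape)
E
```

```text
(600, 800, 3)
```

View pics/crop1.png

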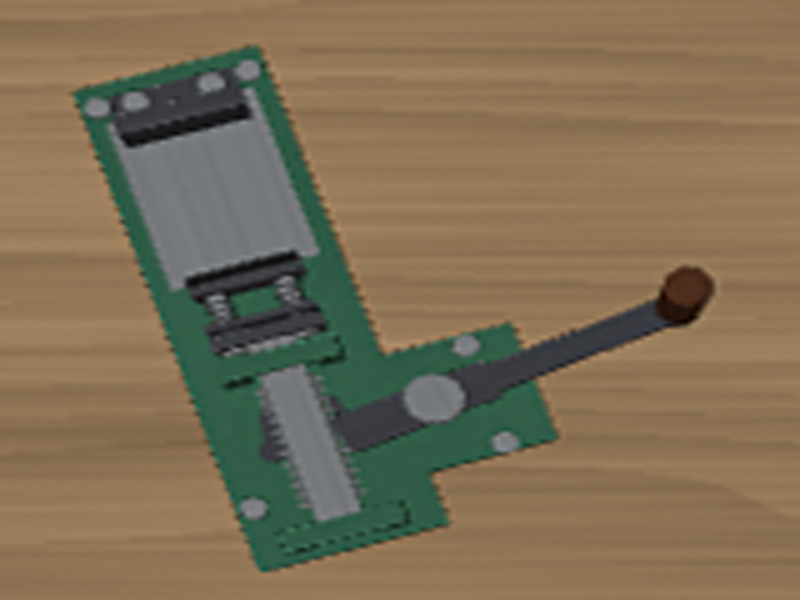

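The crop shows the stop face's bottom edge at about image (252.6,188.2), the plate's top front edge at about (263.4,221.5), the pivot cap at (302,254.5), and the lever near rest.

```bash
cat >> h.py <<'E'
from scipy.spatial.transform import Rotation as Rn
O=np.array([612.0,109.1]);YAW=np.radians(17.9)
C=np.array([[np.cos(YAW),-np.sin(YAW)],[np.sin(YAW),np.cos(YAW)]])
def toc(p): return C.T@(np.asarray(p)[:2]-O)
def tow(p): return O+C@np.asarray(p)
def go(xyz,closedeg=None):
    "shift (m) in tool axes, turn about tool z (deg) to a world TCP target and closing-line yaw"
    s=r.observe();q=s['tool_rot'];R=Rn.from_quat(np.r_[q[1:],q[0]]).as_matrix()
    y=np.degrees(np.arctan2(R[1,1],R[0,1]));a=0 if closedeg is None else -((closedeg-y+90)%180-90)
    print('shift',(R.T@(np.asarray(xyz)-s['eef_pos'])/1000).round(4),'turn z',round(a,1),'now',s['eef_pos'].round(1),'closeyaw',round(y,1),'t',s['t'],'tilt',R[:,2].round(3))
E
python3 - <<'E'
from h import *
im=dict(np.load('top0.npz'))
print('stop face',toc(ray(im,252.6,188.2,14)),'plate',toc(ray(im,263.4,221.5,42)),'pivot',toc(ray(im,302,254.5,46)))
P=cloud(im)
b=np.zeros((480,640),bool);b[210:250,335:370]=1
W=P[b&(P[...,2]>105)&(P[...,2]<120)];print('grip',W.mean(0),len(W),toc(W.mean(0)))
go([471.2,339.7,120],101.7)
E
```

```text
stop face [90.71185829  1.62457546] plate [ 3.97694223 -0.27716073] pivot [-93.0155733  -59.23469375]
grip [593.24371186 -82.66390771 115.02369209] 82 [ -76.78828493 -176.71659216]
shift [-0.3832 -0.1878  0.1107] turn z -24.6 now [139.8 608.7 230.4] closeyaw 77.1 t 0.1 tilt [-0.    -0.002 -1.   ]
```

```bash
python3 -m jog '[[[0,0,-8],[-0.04,-0.02,0.01],0.08],[[0,0,-16],[-0.08,-0.04,0.02],0.08],[[0,0,-24.6],[-0.12,-0.06,0.04],0.08],[[0,0,-24.6],[-0.16,-0.08,0.06],0.08],[[0,0,-24.6],[-0.2,-0.1,0.07],0.08],[[0,0,-24.6],[-0.24,-0.12,0.08],0.08],[[0,0,-24.6],[-0.28,-0.14,0.09],0.08],[[0,0,-24.6],[-0.32,-0.16,0.1],0.08],[[0,0,-24.6],[-0.36,-0.175,0.11],0.08],[[0,0,-24.6],[-0.383,-0.188,0.11],0.08]]'
python3 -m jog '[[[0,0,0],[0,0,0],0.08],[[0,0,0],[0,0,0],0.08],[[0,0,0],[0,0,0],0.08]]'
python3 - <<'E'
from h import *
go([471.2,339.7,120],101.7)
im=grab('wrist','w1.png');np.savez('w1.npz',**im);P=cloud(im)
m=(P[...,2]>62)&(P[...,2]<75)&(abs(P[...,0]-471)<40)&(abs(P[...,1]-340)<40);W=P[m]
if len(W): print(len(W),W.mean(0),cv2.minEnclosingCircle(W[:,:2].astype(np.float32)))
m=(P[...,2]>25)&(P[...,2]<35)&(abs(P[...,0]-471)<50)&(abs(P[...,1]-340)<50);W=P[m]
if len(W): print(len(W),cv2.minAreaRect(W[:,:2].astype(np.float32)))
E
```

```text
t: 1.1
eef_pos: [473.2, 336.4, 119.4]
tool_rot: [-0.001, -0.1, 0.995, -0.001]
force: [0.2, -0.6, -0.5]
width: 0.939
grasp_force: 0.0
t: 1.4
eef_pos: [469.9, 341.4, 121.1]
tool_rot: [-0.0, -0.103, 0.995, 0.0]
force: [0.2, 0.2, -0.3]
width: 0.937
grasp_force: 0.0
shift [-0.0009 -0.0019  0.0011] turn z 0.1 now [469.9 341.4 121.1] closeyaw 101.8 t 1.4 tilt [-0.001  0.    -1.   ]
2320 [468.30241761 342.86135018  69.28976226] ((469.9002685546875, 343.2145690917969), 17.727771759033203)
3071 ((469.621337890625, 343.1733093261719), (60.00250244140625, 60.108524322509766), 11.864989280700684)
```

View pics/w1.png

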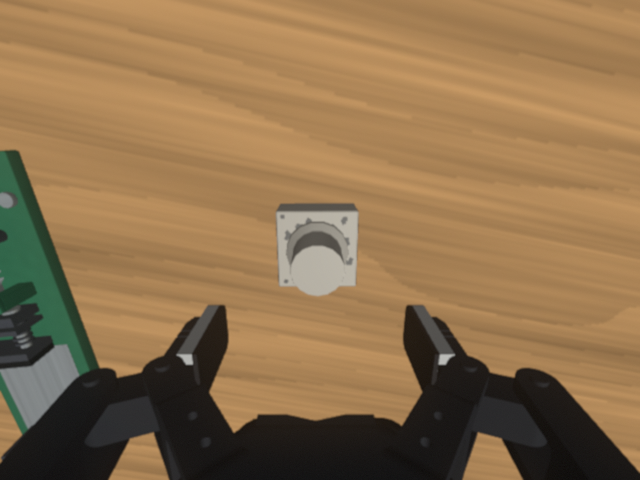

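The wrist view shows the foot neck (317,270) centred between the fingers (about 215 to 415) and square to them. I'll descend and grip.

```bash
python3 -m jog '[[[0,0,0],[0,0.001,0.02],0.08],[[0,0,0],[0,0.001,0.04],0.08],[[0,0,0],[0,0.001,0.06],0.08],[[0,0,0],[0,0.001,0.075],0.08],[[0,0,0],[0,0.001,0.084],0.08],[[0,0,0],[0,0.001,0.084],0.08]]'
python3 -m jog '[[[0,0,0],[0,0,0],0.02],[[0,0,0],[0,0,0],0.02],[[0,0,0],[0,0,0],0.02],[[0,0,0],[0,0,0],0.02],[[0,0,0],[0,0,0],0.02],[[0,0,0],[0,0,0],0.02],[[0,0,0],[0,0,0],0.02],[[0,0,0],[0,0,0],0.02]]'
python3 -m jog '[[[0,0,0],[0,0,-0.01],0.02],[[0,0,0],[0,0,-0.03],0.02],[[0,0,0],[0,0,-0.06],0.02],[[0,0,0],[0,0,-0.08],0.02],[[0,0,0],[0,0,-0.1],0.02],[[0,0,0],[0,0,-0.1],0.02]]'
python3 - <<'E'
from h import *
go([*tow([46,0]),137],107.9)
E
```

```text
t: 2.05
eef_pos: [469.9, 341.2, 36.2]
tool_rot: [-0.001, -0.102, 0.995, -0.001]
force: [-0.4, -0.9, 0.1]
width: 0.937
grasp_force: 0.0
t: 2.85
eef_pos: [471.5, 341.8, 38.5]
tool_rot: [0.001, -0.102, 0.995, 0.001]
force: [-1.7, -0.9, 6.5]
width: 0.384
grasp_force: 84.9
t: 3.45
eef_pos: [472.2, 341.9, 140.4]
tool_rot: [0.002, -0.101, 0.995, 0.001]
force: [0.2, 0.7, -2.6]
width: 0.387
grasp_force: 82.9
shift [-0.1357 -0.2512  0.0034] turn z -6.2 now [472.2 341.9 140.4] closeyaw 101.7 t 3.45 tilt [ 0.004  0.003 -1.   ]
```

```bash
python3 -m jog '[[[0,0,-1],[-0.014,-0.025,0],0.02],[[0,0,-2],[-0.028,-0.05,0],0.02],[[0,0,-3],[-0.042,-0.08,0],0.02],[[0,0,-4],[-0.058,-0.11,0],0.02],[[0,0,-5],[-0.074,-0.14,0],0.02],[[0,0,-6.2],[-0.09,-0.17,0],0.02],[[0,0,-6.2],[-0.105,-0.2,0],0.02],[[0,0,-6.2],[-0.12,-0.225,0],0.02],[[0,0,-6.2],[-0.13,-0.243,0],0.02],[[0,0,-6.2],[-0.136,-0.251,0],0.02]]'
python3 -m jog '[[[0,0,0],[0,0,0],0.02],[[0,0,0],[0,0,0],0.02],[[0,0,0],[0,0,0],0.02]]'
python3 - <<'E'
from h import *
go([*tow([46,0]),52.5],107.9)
im=grab('wrist','w2.png');np.savez('w2.npz',**im)
E
```

```text
t: 4.45
eef_pos: [655.1, 119.5, 135.4]
tool_rot: [-0.001, -0.154, 0.988, -0.001]
force: [-0.2, -0.9, -4.2]
width: 0.385
grasp_force: 82.9
t: 4.75
eef_pos: [653.9, 124.9, 137.0]
tool_rot: [-0.0, -0.157, 0.988, 0.001]
force: [-0.3, -0.1, -3.4]
width: 0.384
grasp_force: 82.9
shift [-0.0014 -0.0023  0.0845] turn z 0.1 now [653.9 124.9 137. ] closeyaw 108.0 t 4.75 tilt [-0.001  0.001 -1.   ]
```

View pics/w2.png

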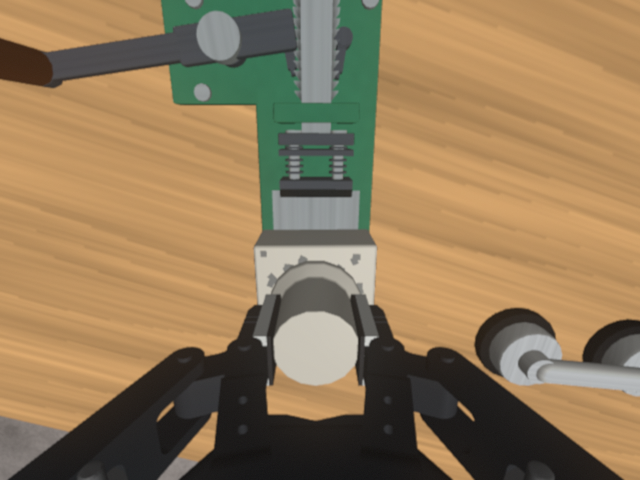

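The wrist view shows the foot (base near edge at about v=246, centred at u=315) over the bed, with the jaw plate at u 280–352, v≈188, well lined up.

```bash
python3 - <<'E'
from h import *
im=dict(np.load('w2.npz'));P=cloud(im)
print('plate top front mid',toc(ray(im,316,188,42)),'bottom',toc(ray(im,316,196,16)), P[185,316].round(1))
print('plate ends',toc(ray(im,280,188,42)),toc(ray(im,352,188,42)))
print('bed edges v=150',toc(ray(im,259,150,14)),toc(ray(im,375,150,14)))
for u in(262,368):print('base near',toc(ray(im,u,246,128.5)))
m=(P[...,2]>120)&(P[...,2]<133)&(abs(P[...,0]-654)<45);W=P[m];print(cv2.minAreaRect(W[:,:2].astype(np.float32)),W[:,2].mean())
print('foot centre guess',toc(r.observe()['eef_pos']))
print('pivot',toc(ray(im,216,36,46)))
E
```

```text
plate top front mid [-0.77657879  3.3492523 ] bottom [9.5896068  3.46078761] [608.3 111.4  41.7]
plate ends [ -0.73184372 -22.27120814] [-0.82132456 28.97584291]
bed edges v=150 [-25.50063269 -40.40671213] [-25.6670744   48.70966565]
base near [ 13.59090106 -22.71814874]
base near [13.51268701 27.98360765]
((638.7860717773438, 120.6775894165039), (32.645652770996094, 60.20368194580078), 18.11650276184082) 127.82725319924265
foot centre guess [44.78348838  2.01359139]
pivot [-94.06474584 -58.082481  ]
```

```bash
python3 -m jog '[[[0,0,0],[0,0,0.02],0.02],[[0,0,0],[0,0,0.045],0.02],[[0,0,0],[0,0,0.065],0.02],[[0,0,0],[0,0,0.075],0.02],[[0,0,0],[0,0,0.079],0.02],[[0,0,0],[0,0,0.081],0.02],[[0,0,0],[0,0,0.081],0.02]]'
python3 -m jog '[[[0,0,0],[0,0,0.001],0.02],[[0,0,0],[0,0,0.002],0.02],[[0,0,0],[0,0,0.003],0.02],[[0,0,0],[0,0,0.003],0.02]]'
```

```text
t: 5.5
eef_pos: [655.4, 123.1, 57.2]
tool_rot: [0.001, -0.155, 0.988, 0.0]
force: [0.4, -0.9, -2.2]
width: 0.383
grasp_force: 82.9
t: 5.9
eef_pos: [654.8, 122.8, 53.3]
tool_rot: [-0.0, -0.155, 0.988, -0.0]
force: [0.1, -0.5, -3.3]
width: 0.387
grasp_force: 82.9
```

```bash
python3 -m jog '[[[0,0,0],[0,0,0.001],0.02],[[0,0,0],[0,0,0.001],0.02],[[0,0,0],[0,0,0.001],0.02]]'
python3 -m jog '[[[0,0,0],[0,0,0.001],0.02],[[0,0,0],[0,0,0.001],0.02],[[0,0,0],[0,0,0.001],0.02]]'
```

```text
t: 6.2
eef_pos: [655.0, 122.8, 52.6]
tool_rot: [0.0, -0.155, 0.988, -0.0]
force: [-0.9, 0.3, 0.4]
width: 0.385
grasp_force: 83.3
t: 6.5
eef_pos: [655.0, 122.8, 52.5]
tool_rot: [0.0, -0.155, 0.988, 0.0]
force: [-5.3, -1.4, 6.7]
width: 0.381
grasp_force: 84.9
```

```bash
python3 -m jog '[[[0,0,0],[0,0,0],0.07],[[0,0,0],[0,0,0],0.07],[[0,0,0],[0,0,0],0.07],[[0,0,0],[0,0,0],0.07],[[0,0,0],[0,0,0],0.07]]'
python3 -m jog '[[[0,0,0],[0,0,-0.02],0.07],[[0,0,0],[0,0,-0.05],0.07],[[0,0,0],[0,0,-0.08],0.07],[[0,0,0],[0,0,-0.11],0.07],[[0,0,0],[0,0,-0.13],0.07],[[0,0,0],[0,0,-0.13],0.07],[[0,0,0],[0,0,-0.13],0.07]]'
python3 - <<'E'
from h import *
im=grab('wrist','w3.png');np.savez('w3.npz',**im);P=cloud(im)
for z0,z1 in((38,50),(78,90)):
    m=(P[...,2]>z0)&(P[...,2]<z1)&(abs(P[...,0]-654)<50)&(abs(P[...,1]-123)<50)
    c=im['color'];m&=c.min(2)>120
    W=P[m].astype(np.float32)
    if len(W):
        q=cv2.minAreaRect(W[:,:2]);print(q,toc(q[0]),W[:,2].mean(),len(W))
go([593.2,-82.7,160],17.9)
E
```

```text
t: 7.0
eef_pos: [654.8, 122.8, 51.2]
tool_rot: [-0.0, -0.155, 0.988, -0.0]
force: [0.5, -0.1, -0.6]
width: 0.818
grasp_force: 0.0
t: 7.7
eef_pos: [654.9, 122.8, 181.2]
tool_rot: [0.0, -0.155, 0.988, 0.0]
force: [0.5, 0.4, -0.9]
width: 0.817
grasp_force: 0.0Traceback (most recent call last):
  File "<stdin>", line 8, in <module>
cv2.error: OpenCV(4.12.0) /io/opencv/modules/imgproc/src/convhull.cpp:143: error: (-215:Assertion failed) total >= 0 && (depth == CV_32F || depth == CV_32S) in function 'convexHull'
```

View pics/w3.png

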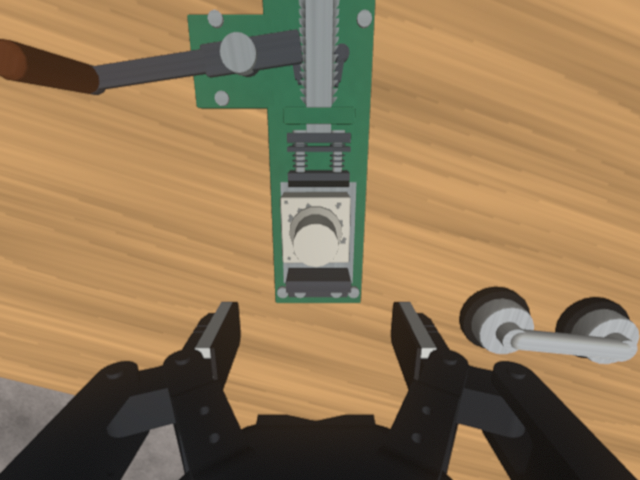

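The foot stands square on the bed (base at u 281–352, v 196–266) between plate and stop, and the grip is at the upper left. I'll go above the grip next.

```bash
python3 - <<'E'
from h import *
go([593.2,-82.7,180],17.9)
im=dict(np.load('w3.npz'));print('grip top',ray(im,10,60,115))
E
```

```text
shift [ 0.1212 -0.1768  0.0003] turn z 90.0 now [654.3 122.8 180.2] closeyaw 107.9 t 7.75 tilt [-0.001 -0.    -1.   ]
grip top [591.70416893 -75.787699   115.        ]
```

```bash
python3 -m jog '[[[0,0,8],[0.012,-0.018,0],0.06],[[0,0,16],[0.024,-0.036,0],0.06],[[0,0,24],[0.036,-0.054,0],0.06],[[0,0,32],[0.048,-0.072,0],0.06],[[0,0,40],[0.06,-0.09,0],0.06],[[0,0,48],[0.072,-0.108,0],0.06],[[0,0,56],[0.084,-0.126,0],0.06],[[0,0,64],[0.096,-0.144,0],0.06],[[0,0,72],[0.108,-0.162,0],0.06],[[0,0,80],[0.12,-0.175,0],0.06]]'
python3 -m jog '[[[0,0,8],[0,0,0],0.06],[[0,0,10],[0,0,0],0.06],[[0,0,10],[0,0,0],0.06],[[0,0,10],[0,0,0],0.06]]'
python3 - <<'E'
from h import *
im=grab('wrist','w4.png');np.savez('w4.npz',**im);P=cloud(im)
m=(P[...,2]>110)&(P[...,2]<120)&(abs(P[...,0]-593)<35)&(abs(P[...,1]+82)<35);W=P[m].astype(np.float32);print(len(W),cv2.minEnclosingCircle(W[:,:2]) if len(W) else'')
go([593.2,-82.7,75],17.9)
E
```

```text
t: 8.75
eef_pos: [593.1, -82.0, 179.7]
tool_rot: [-0.001, 0.519, 0.855, -0.001]
force: [-0.7, 0.0, -0.1]
width: 0.704
grasp_force: 0.0
t: 9.15
eef_pos: [593.8, -80.3, 180.2]
tool_rot: [-0.001, 0.588, 0.809, -0.001]
force: [0.4, -0.2, 0.5]
width: 0.71
grasp_force: 0.0Traceback (most recent call last):
  File "<stdin>", line 3, in <module>
cv2.error: OpenCV(4.12.0) /io/opencv/modules/imgproc/src/shapedescr.cpp:201: error: (-215:Assertion failed) count >= 0 && (depth == CV_32F || depth == CV_32S) in function 'minEnclosingCircle'
```

View pics/w4.png

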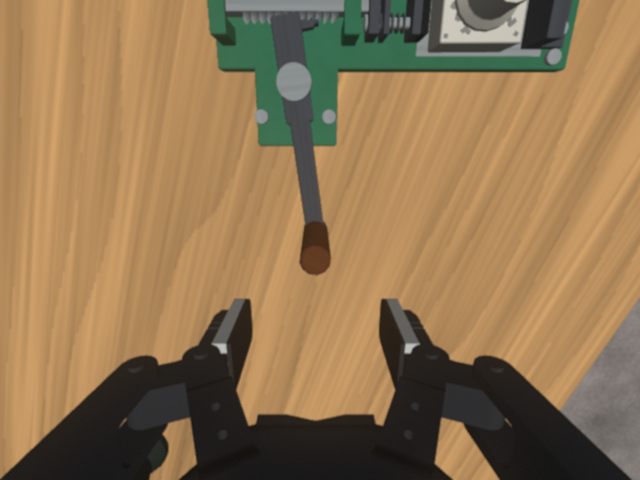

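The grip top (315,261) is centred between the fingers (about 250 to 380).

```bash
python3 - <<'E'
from h import *
im=dict(np.load('w4.npz'));g=ray(im,315,261,115);print(g,'pivot',ray(im,294,82,46))
go([*g[:2],75],17.9)
E
```

```text
[592.19018896 -79.98056516 115.        ] pivot [540.65572335  27.1193276   46.        ]
shift [ 0.0008 -0.0014  0.1055] turn z 0.1 now [593.9 -80.3 180.5] closeyaw 18.0 t 9.2 tilt [-0.001 -0.    -1.   ]
```

```bash
python3 -m jog '[[[0,0,0],[0,-0.001,0.025],0.06],[[0,0,0],[0,-0.001,0.05],0.06],[[0,0,0],[0,-0.001,0.075],0.06],[[0,0,0],[0,-0.001,0.095],0.06],[[0,0,0],[0,-0.001,0.105],0.06],[[0,0,0],[0,-0.001,0.105],0.06]]'
python3 -m jog '[[[0,0,0],[0,0,0],0.01],[[0,0,0],[0,0,0],0.01],[[0,0,0],[0,0,0],0.01],[[0,0,0],[0,0,0],0.01],[[0,0,0],[0,0,0],0.01],[[0,0,0],[0,0,0],0.01],[[0,0,0],[0,0,0],0.01],[[0,0,0],[0,0,0],0.01]]'
cat >> h.py <<'E'
PV=np.array([540.4,25.6])
def lev():
    s=r.observe();d=C.T@(s['eef_pos'][:2]-PV);f=C.T@s['force'][:2]
    print('rel pivot',d.round(1),'len',np.hypot(*d).round(1),'angle',(0.155-np.arctan2(d[0],-d[1])).round(3),'force clamp xy',f.round(1),'t',s['t'])
E
python3 -c "
from h import *
lev()"
```

```text
t: 9.8
eef_pos: [592.3, -80.7, 74.8]
tool_rot: [-0.001, 0.588, 0.809, -0.001]
force: [-0.2, 0.6, 0.5]
width: 0.703
grasp_force: 0.0
t: 10.6
eef_pos: [594.1, -81.0, 77.7]
tool_rot: [0.001, 0.589, 0.808, 0.001]
force: [-1.8, 0.8, 5.2]
width: 0.242
grasp_force: 58.7
rel pivot [  18.4 -117.9] len 119.3 angle 0.0 force clamp xy [-1.5  1.3] t 10.6
```

```bash
python3 -m jog '[[[0,0,4],[-0.001,-0.0083,0],0.01],[[0,0,8],[-0.0014,-0.0167,0],0.01],[[0,0,12],[-0.0013,-0.0251,0],0.01],[[0,0,14],[-0.0009,-0.03,0],0.01],[[0,0,16],[-0.0004,-0.0347,0],0.01],[[0,0,16],[-0.0004,-0.0347,0],0.01],[[0,0,16],[-0.0004,-0.0347,0],0.01]]'
python3 -c "
from h import *
lev()"
```

```text
t: 11.3
eef_pos: [561.7, -91.4, 77.7]
tool_rot: [0.001, 0.695, 0.719, 0.001]
force: [1.9, 2.3, 6.2]
width: 0.242
grasp_force: 59.8
rel pivot [ -15.7 -117.8] len 118.9 angle 0.287 force clamp xy [2.6 1.6] t 11.3
```

```bash
python3 -m jog '[[[0,0,-4],[0.0018,0.0095,0],0.01],[[0,0,-8],[0.004,0.0176,0],0.01],[[0,0,-12],[0.0067,0.0255,0],0.01],[[0,0,-16],[0.0095,0.032,0],0.01],[[0,0,-16],[0.00995,0.03325,0],0.01],[[0,0,-16],[0.00995,0.03325,0],0.01]]' >/dev/null
python3 -c "
from h import *
lev()"
python3 -m jog '[[[0,0,4],[-0.001,-0.0083,0],0.01],[[0,0,8],[-0.0014,-0.0167,0],0.01],[[0,0,12],[-0.0013,-0.0251,0],0.01],[[0,0,14],[-0.0009,-0.03,0],0.01],[[0,0,16],[-0.0004,-0.0347,0],0.01],[[0,0,16],[-0.0004,-0.0347,0],0.01],[[0,0,16],[-0.0004,-0.0347,0],0.01]]' >/dev/null
python3 -c "
from h import *
lev()"
python3 -m jog '[[[0,0,-4],[0.0018,0.0095,0],0.01],[[0,0,-8],[0.004,0.0176,0],0.01],[[0,0,-12],[0.0067,0.0255,0],0.01],[[0,0,-16],[0.0095,0.032,0],0.01],[[0,0,-16],[0.00995,0.03325,0],0.01],[[0,0,-16],[0.00995,0.03325,0],0.01]]' >/dev/null
python3 - <<'E'
from h import *
lev()
im=grab('top','top2.png');np.savez('top2.npz',**im)
cv2.imwrite('pics/crop2.png',cv2.resize(im['color'][155:305,215:375,::-1],None,fx=5,fy=4,interpolation=cv2.INTER_CUBIC))
E
```

```text
rel pivot [  18.7 -117.9] len 119.4 angle -0.002 force clamp xy [-0.8  0.7] t 11.9
rel pivot [ -15.5 -117.9] len 118.9 angle 0.286 force clamp xy [2.1 1.7] t 12.6
rel pivot [  18.8 -117.9] len 119.4 angle -0.003 force clamp xy [0.7 1.9] t 13.2
```

View pics/crop2.png

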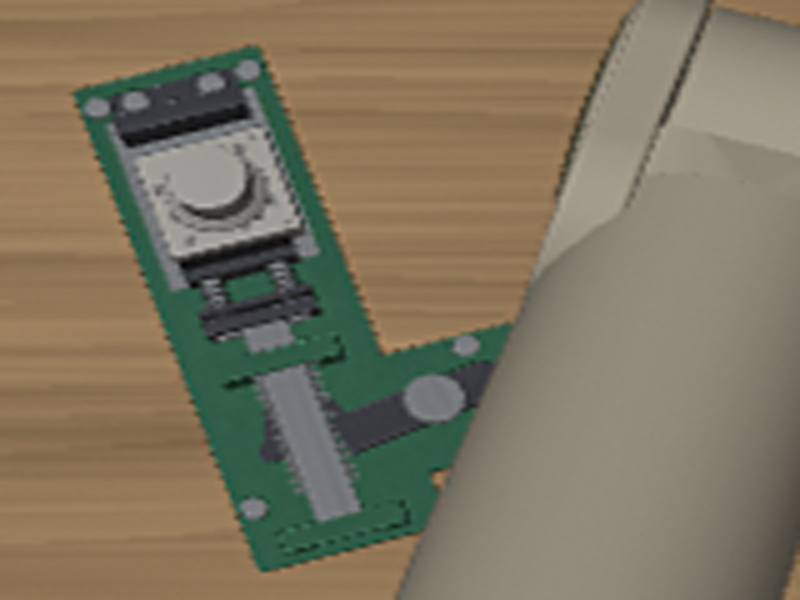

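The crop shows the plate moved up against the foot, with the foot still square and a small gap left to the stop. I'll keep pumping and watch the force.

```bash
python3 - <<'E'
from h import *
im=dict(np.load('top2.npz'));print('foot far',toc(ray(im,255,190.2,44)),'near',toc(ray(im,215+235/5,155+247/4,44)),'stop top edge',toc(ray(im,251.6,184.5,48)))
E
python3 -m jog '[[[0,0,4],[-0.001,-0.0083,0],0.01],[[0,0,8],[-0.0014,-0.0167,0],0.01],[[0,0,12],[-0.0013,-0.0251,0],0.01],[[0,0,14],[-0.0009,-0.03,0],0.01],[[0,0,16],[-0.0004,-0.0347,0],0.01],[[0,0,16],[-0.0004,-0.0347,0],0.01],[[0,0,16],[-0.0004,-0.0347,0],0.01]]' >/dev/null
python3 -c "
from h import *
lev()"
python3 -m jog '[[[0,0,-4],[0.0018,0.0095,0],0.01],[[0,0,-8],[0.004,0.0176,0],0.01],[[0,0,-12],[0.0067,0.0255,0],0.01],[[0,0,-16],[0.0095,0.032,0],0.01],[[0,0,-16],[0.00995,0.03325,0],0.01],[[0,0,-16],[0.00995,0.03325,0],0.01]]' >/dev/null
python3 -c "
from h import *
lev()"
python3 -m jog '[[[0,0,4],[-0.001,-0.0083,0],0.01],[[0,0,8],[-0.0014,-0.0167,0],0.01],[[0,0,12],[-0.0013,-0.0251,0],0.01],[[0,0,14],[-0.0009,-0.03,0],0.01],[[0,0,16],[-0.0004,-0.0347,0],0.01],[[0,0,16],[-0.0004,-0.0347,0],0.01],[[0,0,16],[-0.0004,-0.0347,0],0.01]]' >/dev/null
python3 -c "
from h import *
lev()"
```

```text
foot far [76.96051532 -3.54082436] near [14.74707485 -0.5850827 ] stop top edge [90.65069979 -0.34204218]
rel pivot [ -15.5 -117.9] len 118.9 angle 0.286 force clamp xy [2.5 2.4] t 13.95
rel pivot [  18.7 -117.9] len 119.4 angle -0.003 force clamp xy [-0.4  1.2] t 14.55
rel pivot [ -15.5 -117.9] len 118.9 angle 0.286 force clamp xy [2.3 2.1] t 15.25
```

```bash
python3 -m jog '[[[0,0,-4],[0.0018,0.0095,0],0.01],[[0,0,-8],[0.004,0.0176,0],0.01],[[0,0,-12],[0.0067,0.0255,0],0.01],[[0,0,-16],[0.0095,0.032,0],0.01],[[0,0,-16],[0.00995,0.03325,0],0.01],[[0,0,-16],[0.00995,0.03325,0],0.01]]' >/dev/null
python3 -c "
from h import *
lev()"
python3 -m jog '[[[0,0,4],[-0.001,-0.0083,0],0.01],[[0,0,8],[-0.0014,-0.0167,0],0.01],[[0,0,12],[-0.0013,-0.0251,0],0.01],[[0,0,14],[-0.0009,-0.03,0],0.01],[[0,0,16],[-0.0004,-0.0347,0],0.01],[[0,0,16],[-0.0004,-0.0347,0],0.01],[[0,0,16],[-0.0004,-0.0347,0],0.01]]' >/dev/null
python3 - <<'E'
from h import *
for i in range(5): lev();grab('wrist')
E
```

```text
rel pivot [  18.7 -117.9] len 119.3 angle -0.003 force clamp xy [-0.3  2.2] t 15.85
rel pivot [ -14.8 -118. ] len 118.9 angle 0.28 force clamp xy [ 4.4 -0.1] t 16.55
rel pivot [ -14.8 -118. ] len 118.9 angle 0.28 force clamp xy [5.3 0.8] t 16.6
rel pivot [ -14.8 -118. ] len 118.9 angle 0.28 force clamp xy [5.4 0.4] t 16.65
rel pivot [ -14.8 -118. ] len 118.9 angle 0.28 force clamp xy [5.4 1. ] t 16.7
rel pivot [ -14.8 -118. ] len 118.9 angle 0.28 force clamp xy [4.1 0.4] t 16.75
```

That is about 10 N at the stroke end, so the next tooth should hold about 27 N. I'll command it slightly deeper to make up for the arm yielding.

```bash
python3 -m jog '[[[0,0,-4],[0.0018,0.0095,0],0.01],[[0,0,-8],[0.004,0.0176,0],0.01],[[0,0,-12],[0.0067,0.0255,0],0.01],[[0,0,-16],[0.0095,0.032,0],0.01],[[0,0,-16],[0.00995,0.03325,0],0.01],[[0,0,-16],[0.00995,0.03325,0],0.01]]' >/dev/null
python3 -c "
from h import *
lev()"
python3 -m jog '[[[0,0,4],[-0.001,-0.0083,0],0.01],[[0,0,8],[-0.0014,-0.0167,0],0.01],[[0,0,12],[-0.0013,-0.0251,0],0.01],[[0,0,14],[-0.0009,-0.03,0],0.01],[[0,0,16],[-0.0004,-0.0347,0],0.01],[[0,0,16],[-0.0004,-0.0347,0],0.01],[[0,0,16],[-0.0004,-0.0347,0],0.01]]' >/dev/null
python3 - <<'E'
from h import *
for i in range(4): lev();grab('wrist')
E
```

```text
rel pivot [  18.8 -117.9] len 119.3 angle -0.003 force clamp xy [-0.9  1.7] t 17.4
rel pivot [ -14.  -118.1] len 119.0 angle 0.273 force clamp xy [ 8.8 -0.9] t 18.1
rel pivot [ -14.  -118.1] len 118.9 angle 0.273 force clamp xy [ 8.4 -0.8] t 18.15
rel pivot [ -13.9 -118.1] len 118.9 angle 0.272 force clamp xy [ 9.7 -1.7] t 18.2
rel pivot [ -13.9 -118.1] len 118.9 angle 0.273 force clamp xy [ 8.9 -0.8] t 18.25
```

```bash
python3 -m jog '[[[0,0,0],[0.0001,-0.0015,0],0.01],[[0,0,0],[0.0001,-0.0015,0],0.01],[[0,0,0],[0,0,0],0.01]]' >/dev/null
python3 -m jog '[[[0,0,-4],[0.0018,0.0095,0],0.01],[[0,0,-8],[0.004,0.0176,0],0.01],[[0,0,-12],[0.0067,0.0255,0],0.01],[[0,0,-16],[0.0095,0.032,0],0.01],[[0,0,-16],[0.00995,0.03325,0],0.01],[[0,0,-16],[0.00995,0.03325,0],0.01]]' >/dev/null
cat >> h.py <<'E'
def avg(n=10):
    L=[]
    for i in range(n):
        r.get_image('wrist');s=r.observe();L.append(np.r_[C.T@s['force'][:2],s['eef_pos'][:2]])
    m=np.mean(L,0);d=C.T@(m[2:]-PV);print('F',m[:2].round(2),'angle',(0.155-np.arctan2(d[0],-d[1])).round(3),'t',s['t'])
E
python3 -c "
from h import *
avg()"
python3 -m jog '[[[0,0,4],[-0.001,-0.0083,0],0.01],[[0,0,4],[-0.001,-0.0083,0],0.01],[[0,0,4],[-0.001,-0.0083,0],0.01]]' >/dev/null
python3 -c "
from h import *
avg()"
python3 -m jog '[[[0,0,4],[0,-0.0084,0],0.01],[[0,0,4],[0,-0.0084,0],0.01],[[0,0,4],[0,-0.0084,0],0.01]]' >/dev/null
python3 -c "
from h import *
avg()"
```

```text
F [-0.34  1.01] angle -0.002 t 19.7
F [2.43 0.56] angle 0.062 t 20.5
F [ 8.87 -3.64] angle 0.123 t 21.3
```

```bash
python3 -m jog '[[[0,0,2],[-0.0004,-0.0035,0],0.01],[[0,0,2],[-0.0004,-0.0035,0],0.01],[[0,0,2],[-0.0004,-0.0035,0],0.01]]' >/dev/null
python3 -c "
from h import *
avg()"
python3 -m jog '[[[0,0,2],[0,-0.0035,0],0.01],[[0,0,2],[0,-0.0035,0],0.01],[[0,0,2],[0,-0.0035,0],0.01]]' >/dev/null
python3 -c "
from h import *
avg()"
```

```text
F [ 9.07 -4.45] angle 0.152 t 22.1
F [12.55 -6.11] angle 0.176 t 22.9
```

Estimates put the held force at about 20–24 N, which is marginal. I'll finish this stroke: it should hold about 45 N with a peak of about 52 N, still safely under 66 N.

```bash
python3 -m jog '[[[0,0,1],[-0.0022,-0.003,0],0.01],[[0,0,2],[-0.0029,-0.0079,0],0.01],[[0,0,3],[-0.003,-0.0105,0],0.01],[[0,0,4],[-0.0031,-0.012,0],0.01],[[0,0,4],[-0.0031,-0.012,0],0.01],[[0,0,4],[-0.0031,-0.012,0],0.01]]' >/dev/null
python3 -c "
from h import *
avg(6)"
```

```text
F [19.65 -3.86] angle 0.264 t 23.8
```

The force is higher than expected, so I won't push further. I'll swing the lever back and check the jaw in the image.

```bash
python3 -m jog '[[[0,0,-4],[0.002,0.0108,0],0.01],[[0,0,-8],[0.0042,0.0189,0],0.01],[[0,0,-12],[0.0069,0.0268,0],0.01],[[0,0,-16],[0.0097,0.0333,0],0.01],[[0,0,-16],[0.01017,0.03457,0],0.01],[[0,0,-16],[0.01017,0.03457,0],0.01]]'
python3 - <<'E'
from h import *
avg(4)
im=grab('top');np.savez('top3.npz',**im)
a=dict(np.load('top2.npz'));f=lambda i:cv2.resize(i['color'][170:260,225:315,::-1],None,fx=4.4,fy=6,interpolation=cv2.INTER_CUBIC)
cv2.imwrite('pics/crop3.png',np.hstack([f(a),f(im)]))
E
```

```text
t: 24.4
eef_pos: [595.2, -80.1, 77.7]
tool_rot: [0.001, 0.588, 0.809, 0.001]
force: [2.3, 3.3, 7.2]
width: 0.237
grasp_force: 61.0
F [3.71 2.02] angle -0.01 t 24.6
```

View pics/crop3.png

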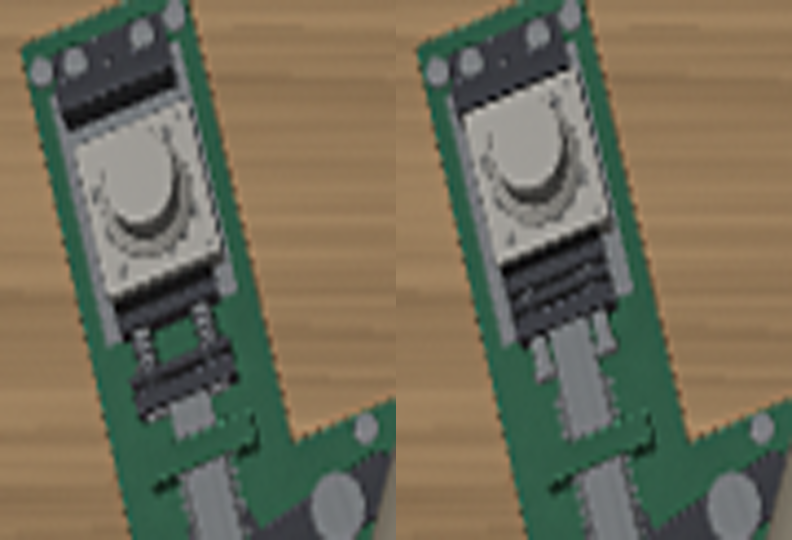

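The right panel shows the foot bearing squarely on the stop with the springs well compressed. I'll measure the jaw's advance from intensity profiles along the clamp axis.

```bash
python3 - <<'E'
from h import *
xs=np.arange(-50,60,.5)
def prof(im,z,y):
    T=im['camera_from_world'];w=np.array([np.r_[tow([x,y]),z,1] for x in xs])@T.T
    u=im['cx']+im['fx']*w[:,0]/-w[:,2];v=im['cy']-im['fy']*w[:,1]/-w[:,2]
    c=im['color'].astype(np.float32);s=cv2.remap(c,u.astype(np.float32)[None],v.astype(np.float32)[None],cv2.INTER_CUBIC)[0]
    return s[:,1]-s[:,0],s[:,1]   # greenness, brightness
for n in('top0','top2','top3'):
    im=dict(np.load(n+'.npz'))
    for y in(-20,20):
        g,b=prof(im,40,y)
        e=[(xs[i],'+' if g[i+1]>g[i] else '-') for i in range(len(xs)-1) if (g[i]-25)*(g[i+1]-25)<0]
        e2=[xs[i] for i in range(len(xs)-1) if b[i]<130<=b[i+1]]
        print(n,y,'green cross',e,'bright',e2[:2])
E
```

```text
top0 -20 green cross [(np.float64(-41.0), '-'), (np.float64(-18.5), '+'), (np.float64(-17.5), '-')] bright [np.float64(8.5)]
top0 20 green cross [(np.float64(-41.5), '-')] bright [np.float64(9.5)]
top2 -20 green cross [(np.float64(-32.0), '-')] bright [np.float64(19.0)]
top2 20 green cross [(np.float64(-33.0), '-')] bright [np.float64(19.5), np.float64(26.5)]
top3 -20 green cross [(np.float64(-18.0), '-'), (np.float64(-12.5), '+'), (np.float64(-3.5), '-')] bright [np.float64(32.5)]
top3 20 green cross [(np.float64(-18.0), '-')] bright [np.float64(-14.5), np.float64(32.0)]
```

The jaw advanced about 28–30 mm in total, so the tooth was gained and the stone is held well above 20 N. The lever is at its rest stop, so I'll release and retreat.

```bash
python3 -m jog '[[[0,0,0],[0,0,0],0.055],[[0,0,0],[0,0,0],0.055],[[0,0,0],[0,0,0],0.055],[[0,0,0],[0,0,0],0.055],[[0,0,0],[0,0,0],0.055]]' >/dev/null
python3 -m jog '[[[0,0,0],[0,0,-0.02],0.055],[[0,0,0],[0,0,-0.05],0.055],[[0,0,0],[0,0,-0.08],0.055],[[0,0,0],[0,0,-0.11],0.055],[[0,0,0],[0,0,-0.11],0.055],[[0,0,0],[0,0,-0.11],0.055]]'
python3 - <<'E'
from h import *
im=grab('wrist','w5.png');np.savez('w5.npz',**im)
E
```

```text
t: 25.75
eef_pos: [593.6, -80.9, 186.8]
tool_rot: [0.0, 0.589, 0.808, 0.0]
force: [-0.9, 0.7, -1.2]
width: 0.64
grasp_force: 0.0
```

View pics/w5.png

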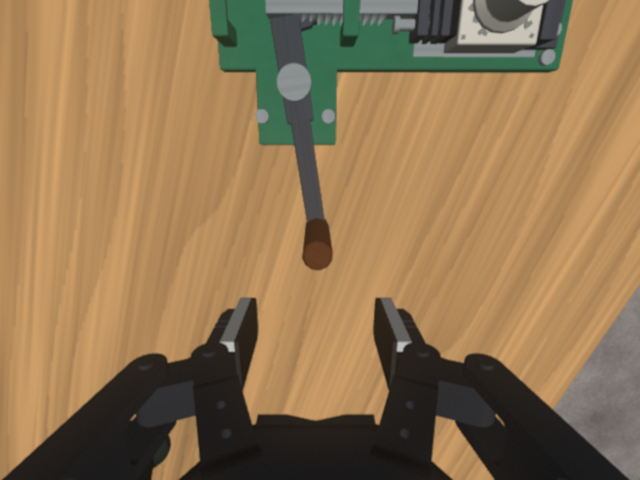

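The lever is at rest (grip top at (317,256)), the foot is tight against the stop with the springs compressed at (430,20), and the gripper is clear. I'll hand it in.

```bash
python3 -c "
from cell import r
print(r.close_job())"
```

```text
the job is handed in; nothing more can be done
None
```

I handed the job in with the foot on the bed, square against the stop, and the lever back at rest. The hand-in gave no verdict, and the peak squeeze on the last stroke is uncertain: about 69 N by grip force, 45–64 N by images, against the 66 N limit.

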